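# Dispense one cap and nudge it onto its square

## Task

Press the red plunger of the cap dispenser all the way down once and let it come back up, so that a single orange cap is pushed out onto the deck. Then, with the fingertips, push that cap sideways along the deck until it lies flat and wholly inside the green square (not the yellow one), and leave it there. Do not pick up any cap, leave the other two caps in the magazine, and do not disturb the bottle, label roll and beaker standing around.

Things in the scene. Friction and masses are not known exactly. Their poses are not given: they have to be found in the camera images.
- dispenser: Cap dispenser fixed to the bench: aluminium base plate 196 x 224 x 10 mm (its top, z = 0.010, is the deck), an upright magazine (44 x 46 mm, top at z = 0.058) with three stacked caps, and a white housing behind it (x +22 to +105 mm, 56 mm wide, top z = 0.032). Origin on the bench under the magazine axis; -x is the delivery direction, roughly towards the robot (yaw within 0.35 rad), y along the deck, z up.
- delivery (a point): Point on the deck at dispenser x = -48 mm, y = 0, z = 10 mm, where a full press leaves the centre of the pushed-out cap, lying flat (a fast press throws it up to 18 mm farther towards -x, against the front fence). Fences 5 mm high edge the deck: front, inner face at dispenser x = -82 mm; ends, y = +-108 mm, from x = -86 to +14 mm. Otherwise the deck is flat.
- plunger (a joint): Travel of the plunger in m: 0 = up at rest, 0.020 = fully down on its hard stop (it counts as fully down from 0.017). A spring lifts it again; it takes about 2 N at the start and 4 to 5 N at the bottom. It drives a steel pusher 2.5 times as far towards dispenser -x, which shoves the bottom cap out; as it goes back up the next cap drops, so each further press would push out another.
- plunger_top (a point): Centre of the upper face of the red round plunger head (38 mm across, 8 mm thick) on top of the housing, at dispenser x = +58 mm, y = 0, 63.5 mm above the bench when up. It moves straight down when pressed. z up.
- cap_1: The bottom orange cap in the magazine, the one that is dispensed: a round ribbed disc 32 mm across, 14 mm high, 15 g. Origin at the centre of its underside, z up.
- cap_2: The middle orange cap, same as cap_1, stays in the magazine (drops down by one cap).
- cap_3: The top orange cap, same as cap_1, stays in the magazine (drops down by one cap).
- green_square: Green square 64 x 64 mm printed flush on the deck, the place for the cap. Origin at its centre on the deck, edges along the dispenser's axes. It lies at dispenser x = -50 mm and y = +72 or -72 mm.
- yellow_square: Yellow square, same size, on the other side of the delivery point (dispenser x = -50 mm, y = -72 or +72 mm). Not to be used.
- small_bottle: Bystander: small clear reagent bottle with a red cap, 56 mm across, 110 mm high, standing on the bench. Origin at its underside.
- label_roll: Bystander: white roll of labels lying flat, 65 mm across, 25 mm high. Origin at its underside.
- beaker: Bystander: small clear beaker, 46 mm across, 69 mm high, standing on the bench. Origin at its underside.
There are look-alikes about, which are no part of the job. Leave any grey or purple look-alike of the cap_3 alone.

How it is judged:
On the way, in this order (a step that is already met when the one before it is completed fails the run):
1. the plunger is pressed fully down (value of joint plunger above 0.017 m), for 0.05 s.
2. the plunger is back up and one cap lies out on the deck (value of joint plunger below 0.003 m and x of cap_1 in the frame of dispenser below -0.035 m and height (world z) of cap_1 below 0.013 m and horizontal distance between each of cap_2, cap_3 and dispenser below 0.008 m), for 0.1 s.
At the end, for the whole second after the job is handed in: The dispensed cap lies flat and still on the deck, wholly inside the green square (centre within 17.5 mm of the square's centre along each side, which allows its edge to stand 1.5 mm over), the plunger is up, and the other two caps are in the magazine (x of cap_1 in the frame of green_square between -0.0175 and 0.0175 m and y of cap_1 in the frame of green_square between -0.0175 and 0.0175 m and height (world z) of cap_1 between 0.007 and 0.013 m and angle between cap_1's own z axis and vertical below 0.1 rad and linear speed of cap_1 below 0.01 m/s and value of joint plunger below 0.003 m and horizontal distance between each of cap_2, cap_3 and dispenser below 0.008 m); the robot touches nothing.
It fails at once if a second cap is pushed or taken out of the magazine (horizontal distance between any of cap_2, cap_3 and dispenser above 0.01 m).
It fails at once if a cap is lifted off the deck or out of the magazine (height (world z) of cap_1 above 0.02 m or height (world z) of cap_2 above 0.034 m or height (world z) of cap_3 above 0.048 m).
It fails at once if the bottle, label roll or beaker is moved by more than 20 mm or knocked over (distance of any of small_bottle, label_roll, beaker from where it was at the start of the episode above 0.02 m or angle between any of small_bottle, label_roll, beaker's own z axis and vertical above 0.4 rad).
It also fails if it takes over 42 s, if anything falls off the work surface, if the arm or the gripper's body presses on something with over 40 N, if the wrist force passes 120 N, or if a joint passes its speed limit or range.

## Robot

A 7-joint arm with a two-finger parallel gripper is mounted at the origin on a cart in front of the work surface, level with it; the furniture and walls round the work are solid. World frame = base frame: x ahead of the robot, y to its left, z up, the work surface at z = 0. Lengths are in m, angles in rad, forces in N, time in s.
With the tool pointing down it reaches from about 0.4 to 0.85 m from the base axis. Payload 10.4 kg.
Tool frame: the origin (TCP) lies between the finger pads; the fingertips stand 11 mm ahead of it and the grasp point (between the pads) lies 8 mm behind it (tip_reach is the distance from the TCP to the fingertips, in m); z points along the fingers, y is the line along which they close (so a half turn about z gives the same grasp; the last joint's range is limited). The gripper opens to 85 mm and grips with 20 to 120 N. Pads are 22 mm wide; open, the fingers measure 114 mm over their backs; the gripper's body (76 mm by 85 mm) begins 54 mm behind the grasp point. The pads swing forward as they close: fully open they stand 13 mm farther back than shut.
Start: joints at [-1.193, 0.332, -0.065, 1.46, 0.022, 1.35, -0.088], TCP at [0.244, 0.575, 0.242] pointing down, gripper open.
Joint ranges: [-2.6, 2.6], [-0.5, 2.12], [-1.47, 1.34], [0.16, 2.42], [-1.27, 4.41], [0.06, 2.06], [-2.6, 2.6]. Speed limits (rad/s): [2.22, 2.22, 2.79, 2.79, 3.14, 3.14, 3.14].

## Interface

Orientations are given as a unit quaternion [x, y, z, w].
In Python, from workcell import * gives the robot as it stands.
- The arm moves only by the shell command python3 -m inch 'ROWS' [OPENING] [FORCE]. ROWS is JSON, a list of rows, each an object with "slide": the shift along the world's x, y, z in m, a list of three; "yaw": the turn about the world's z in rad. A call has 1 to 20 rows; each row is the pose to reach, as a shift and turn from the pose commanded when the call began; what a row does not reach only later rows make up. A row lasts 1/12 s, in which the tool goes at most 41.7 mm and 7.16 degrees, less where a joint would pass 70% of its speed; a pose out of reach is approached as far as the arm can. A call with a gripper value outside its range is refused whole. OPENING is the closure in counts, from 0 (fully open) to 255 (shut), set as the call begins (- or left out, the last holds). The fingers move at their own pace and stop on an object; FORCE is the grip in N (left out, the last holds). Time passes only in rows, so rows that repeat a pose let the fingers close. It gives the time, the measured TCP pose, the force, the opening and the grip force at its end, in the units of the state.
- get_obs(): the state, without advancing time (a new reading comes with each control period).
- camera(name): name is "scene" or "top" or "wrist"; returns a dict with "frame" (420x560x3 uint8, red, green, blue), "fx", "fy", "cx", "cy" (pixels), "extrinsics" (4x4, takes a point from world to camera coordinates). Camera axes: x right, y down, z forward; pixel columns grow to the right and rows downward; lengths in m; the calibration is good to about 2 mm. A picture is of the moment at which its call begins. There is no depth.
- hand_in(): hands the job in; it is judged then, once.
The state is a dict: "clock": time; "joint_pos": joint angles; "joint_velocities": joint speeds; "tau": joint torques, N m; "position": TCP position; "ee_rot": TCP orientation; "ft_force": force on the tool from outside, world axes, zero at the start; "torque": the same for the moment, N m; "grip_width": opening from 0.0 (shut) to 1.0 (fully open); "grasp_force": force on a finger pad.
Only numpy, scipy, OpenCV 4.12 (cv2) and the standard library are available. Lean on these libraries where they do the work, as an engineer would, in place of code of your own. Each camera call takes 0.05 s, during which the arm holds its last target. There are 200 camera calls.

## Working session

There is one attempt and no reset: what is moved stays moved. The work goes in short steps, Python scripts to look and compute and a shell command to move; the robot and the scene stay as the last step left them, time stands still between calls to the robot, and variables do not carry over. Pictures are saved under pics/ and viewed, at most 10 in all, crops included, and the job is handed in when it is done.

```bash
mkdir -p pics; ls; cat > h.py <<'E'
from workcell import *
import numpy as np, cv2
def cap(n):
    c=camera(n); return c
def save(c,fn): cv2.imwrite(fn,c["frame"][:,:,::-1])
def ray(c,u,v):
    T=np.array(c["extrinsics"]);R=T[:3,:3];t=T[:3,3]
    return -R.T@t, R.T@np.array([(u-c["cx"])/c["fx"],(v-c["cy"])/c["fy"],1.])
def onplane(c,u,v,z):
    o,d=ray(c,u,v); return o+d*(z-o[2])/d[2]
def proj(c,p):
    T=np.array(c["extrinsics"]);q=T[:3,:3]@np.array(p)+T[:3,3]
    return np.array([c["fx"]*q[0]/q[2]+c["cx"],c["fy"]*q[1]/q[2]+c["cy"]])
def tri(a,b):
    (o1,d1),(o2,d2)=a,b
    A=np.stack([d1,-d2],1);s=np.linalg.lstsq(A,o2-o1,rcond=None)[0]
    p,q=o1+s[0]*d1,o2+s[1]*d2
    return (p+q)/2,np.linalg.norm(p-q)
E
python3 - <<'E'
from h import *
print(get_obs())
a=cap("scene");b=cap("top")
im=np.hstack([a["frame"],b["frame"]])
np.savez("v.npz",s=a["frame"],t=b["frame"])
for n,c in(("s",a),("t",b)): save(c,f"pics/{n}0.png");print(n,ray(c,280,210))
E
```

```text
pics
{'clock': 0.0, 'joint_pos': array([-1.19262269,  0.33287915, -0.06471571,  1.4609571 ,  0.02165394,
        1.34990165, -0.08852568]), 'joint_velocities': array([ 0.00170922, -0.0001222 , -0.00107109,  0.00118246, -0.00106102,
       -0.000952  ,  0.00173181]), 'tau': array([-7.35633694e-05, -6.25452447e+01,  4.88541042e-02, -3.91605949e+01,
        1.62490614e-02,  9.83878796e-03,  1.30858643e-05]), 'position': array([0.24370092, 0.57513182, 0.2415039 ]), 'ee_rot': array([ 1.99037419e-01,  9.79991623e-01, -7.18822463e-04, -8.72096501e-05]), 'ft_force': array([ 0.00099058,  0.61053035, -0.10834644]), 'torque': array([ 0.02234308, -0.00273414, -0.02367569]), 'grasp_force': 0.0, 'grip_width': 1.0018030191231986}
s (array([ 0.12646387, -0.77453638,  0.48184544]), array([ 0.36820336,  0.83222077, -0.41468143]))
t (array([0.32299343, 0.08141643, 1.03252268]), array([ 0.21540988, -0.00445038, -0.97655757]))
```

View pics/t0.png

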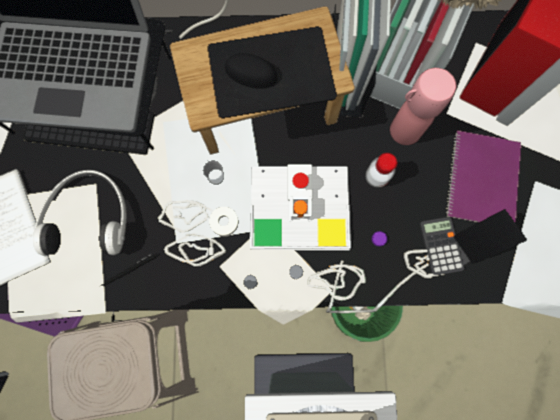

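View pics/s0.png

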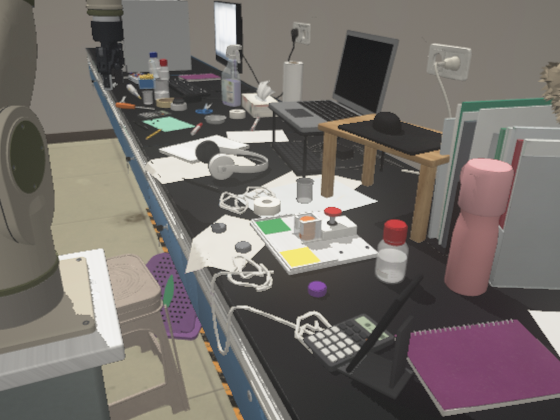

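The top view shows the dispenser with the red plunger head at (301,180), an orange cap in the magazine at (300,207), the green square at (268,232) on the left (+y) and the yellow one at (331,232). The red candidates are the plunger at (301,180) and the bottle cap at (387,162); the plunger is the one on the white housing. The purple cap at (379,239) and the grey ones at (250,282) and (296,272) are look-alikes.

```bash
python3 - <<'E'
from h import *
S=cap("scene");T=cap("top")
def blob(c,lo,hi,box,m=None):
    h=cv2.cvtColor(c["frame"],cv2.COLOR_RGB2HSV);k=cv2.inRange(h,lo,hi)
    if lo[0]==0 and hi[0]<=5: k|=cv2.inRange(h,(172,lo[1],lo[2]),(180,255,255))
    x0,y0,x1,y1=box;z=np.zeros_like(k);z[y0:y1,x0:x1]=k[y0:y1,x0:x1]
    n,l,st,ce=cv2.connectedComponentsWithStats(z)
    i=1+np.argmax(st[1:,4]);cn=cv2.findContours((l==i).astype('u1'),0,1)[0][0]
    (rc,wh,an)=cv2.minAreaRect(cn)
    return np.array(ce[i]),st[i],rc,wh,an
R=((0,120,80),(5,255,255));G=((45,100,50),(85,255,255));Y=((22,120,120),(35,255,255));O=((6,120,100),(20,255,255))
bt=(240,160,355,252);bs=(245,200,375,270)
res={}
for n,k in(("red",R),("green",G),("yel",Y),("or",O)):
    a=blob(T,*k,bt);b=blob(S,*k,bs)
    p,e=tri(ray(T,*a[0]),ray(S,*b[0]));res[n]=a,b
    print(n,a[0],a[1],b[0],b[1],"tri",p.round(4),"gap",round(e,4))
g=onplane(T,*res["green"][0][0],.01);y=onplane(T,*res["yel"][0][0],.01)
r=onplane(T,*res["red"][0][0],.0635);o=onplane(T,*res["or"][0][0],.052)
gs=onplane(S,*res["green"][1][0],.01);ys=onplane(S,*res["yel"][1][0],.01)
print("top g,y,r,o",g,y,r,o,"scene g,y",gs,ys)
d=(g-y)[:2];print("dist",np.linalg.norm(d),"yaw",np.arctan2(-d[0],d[1]))
d=(r-o)[:2];print("r-o",np.linalg.norm(d),np.arctan2(d[1],d[0]))
im=cv2.resize(T["frame"][150:260,235:365],None,fx=5,fy=5,interpolation=2)
cv2.imwrite("pics/t1.png",im[:,:,::-1])
E
```

```text
red [300.29015544 180.04145078] [293 173  16  15 193] [332.33913043 210.92173913] [324 207  18   9 115] tri [0.6041 0.031  0.0587] gap 0.0013
green [267.44287729 231.95204513] [254 219  28  27 709] [272.43708609 225.76490066] [257 219  33  15 302] tri [0.4987 0.1063 0.0077] gap 0.0001
yel [331.35405405 232.05945946] [318 219  28  27 740] [299.05188679 256.38915094] [281 248  38  18 424] tri [ 0.495  -0.0384  0.0089] gap 0.0005
or [299.99435028 207.38418079] [294 200  13  17 177] [306.47368421 218.15789474] [301 217  13   4  38] tri [0.5443 0.0329 0.0511] gap 0.0004
top g,y,r,o [0.49824593 0.10622062 0.01      ] [ 0.49507634 -0.0383399   0.01      ] [0.60333631 0.03096679 0.0635    ] [0.54426234 0.03291532 0.052     ] scene g,y [0.49700324 0.10204163 0.01      ] [ 0.49386742 -0.04014706  0.01      ]
dist 0.144595265939284 yaw -0.021922225101014596
r-o 0.05910609645967733 -0.03297251806285045
```

View pics/t1.png

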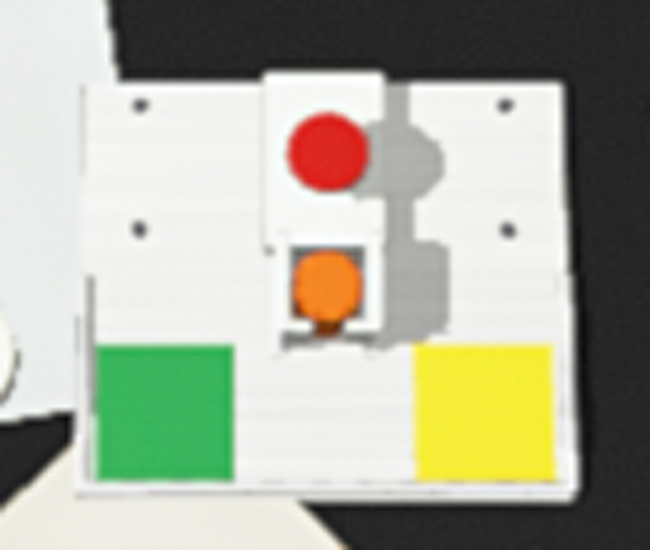

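Two views agree: the plunger top is at (0.604, 0.031) with z about 0.06, the squares are 144.6 mm apart, yaw is about -0.025, and green is at (0.498, 0.106). I'll shut the fingers and go above the plunger.

```bash
python3 -m inch '[{"slide":[0.02,-0.03,0],"yaw":0.02},{"slide":[0.04,-0.06,0],"yaw":0.04},{"slide":[0.06,-0.09,0],"yaw":0.06},{"slide":[0.08,-0.12,0],"yaw":0.09},{"slide":[0.10,-0.15,0],"yaw":0.12},{"slide":[0.12,-0.18,0],"yaw":0.15},{"slide":[0.14,-0.21,0],"yaw":0.18},{"slide":[0.16,-0.24,0],"yaw":0.21},{"slide":[0.18,-0.27,0],"yaw":0.24},{"slide":[0.20,-0.30,0],"yaw":0.27},{"slide":[0.22,-0.33,0],"yaw":0.3},{"slide":[0.24,-0.36,0],"yaw":0.33},{"slide":[0.26,-0.39,0],"yaw":0.36},{"slide":[0.28,-0.42,0],"yaw":0.376},{"slide":[0.30,-0.45,0],"yaw":0.376},{"slide":[0.32,-0.48,0],"yaw":0.376},{"slide":[0.34,-0.51,-0.02],"yaw":0.376},{"slide":[0.36,-0.544,-0.04],"yaw":0.376},{"slide":[0.36,-0.544,-0.07],"yaw":0.376},{"slide":[0.36,-0.544,-0.07],"yaw":0.376}]' 255 20
python3 - <<'E'
from h import *
o=get_obs();print(o["position"],o["ee_rot"],o["ft_force"])
w=cap("wrist");s=cap("scene");save(w,"pics/w1.png")
print("proj plunger",proj(w,[.604,.031,.0635]),"tip",proj(w,list(o["position"]-[0,0,.011])))
h=cv2.cvtColor(w["frame"],cv2.COLOR_RGB2HSV);k=cv2.inRange(h,(0,120,80),(5,255,255))|cv2.inRange(h,(172,120,80),(180,255,255))
n,l,st,ce=cv2.connectedComponentsWithStats(k);i=1+np.argmax(st[1:,4]);print(st[i],ce[i])
x,y,ww,hh,_=st[i];print(onplane(w,x+ww/2,y+hh/2,.0635))
E
```

```text
clock: 1.87
position: [0.6017, 0.0281, 0.1666]
ee_rot: [0.015, 1.0, -0.001, -0.004]
ft_force: [-1.3, 0.6, -1.1]
grip_width: 0.002
grasp_force: 0.0
[0.60171238 0.02807815 0.16655562] [ 0.01465797  0.99988407 -0.00138804 -0.0038809 ] [-1.27133936  0.56325143 -1.09458288]
proj plunger [283.05360795 217.67874454] tip [279.67888145 267.93445337]
[  12  249   52   48 1795] [ 36.31754875 272.41727019]
[ 0.65139751 -0.1958349   0.0635    ]
```

View pics/w1.png

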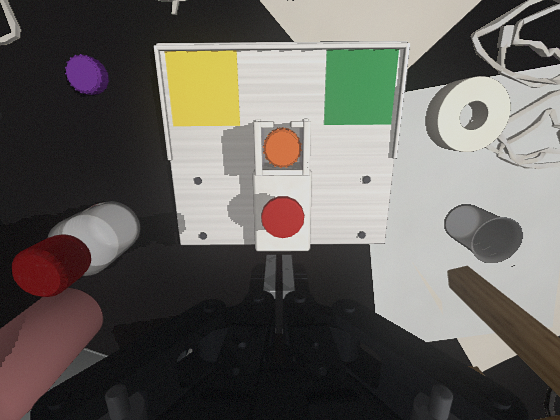

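The wrist view confirms it: the plunger at (283,217) matches the predicted (283,218). Bottle, beaker and stand leg are all clear of the tool, so I'll press slowly.

```bash
python3 -m inch '[{"slide":[0,0,-0.03],"yaw":0},{"slide":[0,0,-0.06],"yaw":0},{"slide":[0,0,-0.085],"yaw":0},{"slide":[0,0,-0.09],"yaw":0},{"slide":[0,0,-0.093],"yaw":0},{"slide":[0,0,-0.095],"yaw":0},{"slide":[0,0,-0.097],"yaw":0},{"slide":[0,0,-0.099],"yaw":0},{"slide":[0,0,-0.101],"yaw":0},{"slide":[0,0,-0.103],"yaw":0},{"slide":[0,0,-0.105],"yaw":0},{"slide":[0,0,-0.107],"yaw":0},{"slide":[0,0,-0.109],"yaw":0},{"slide":[0,0,-0.111],"yaw":0},{"slide":[0,0,-0.113],"yaw":0},{"slide":[0,0,-0.115],"yaw":0},{"slide":[0,0,-0.116],"yaw":0},{"slide":[0,0,-0.117],"yaw":0},{"slide":[0,0,-0.117],"yaw":0}]'
```

```text
clock: 3.55
position: [0.6038, 0.0315, 0.0552]
ee_rot: [0.012, 1.0, 0.0, -0.0]
ft_force: [2.8, 0.9, 4.4]
grip_width: -0.0
grasp_force: 1.8
```

```bash
python3 -m inch '[{"slide":[0,0,-0.001],"yaw":0},{"slide":[0,0,-0.0015],"yaw":0},{"slide":[0,0,-0.0015],"yaw":0}]'
python3 -m inch '[{"slide":[0,0,0.005],"yaw":0},{"slide":[0,0,0.01],"yaw":0},{"slide":[0,0,0.015],"yaw":0},{"slide":[0,0,0.02],"yaw":0},{"slide":[0,0,0.03],"yaw":0},{"slide":[0,0,0.05],"yaw":0},{"slide":[0,0,0.08],"yaw":0},{"slide":[0,0,0.11],"yaw":0},{"slide":[0,0,0.1185],"yaw":0},{"slide":[0,0,0.1185],"yaw":0},{"slide":[0,0,0.1185],"yaw":0}]'
cat > look.py <<'E'
from h import *
import sys
o=get_obs();print(o["position"],o["clock"])
w=cap("wrist");t=cap("top");save(w,f"pics/w{sys.argv[1]}.png")
G=np.array([.4975,.1062]);ex=np.array([1,-.025]);ey=np.array([.025,1])
for n,c in(("w",w),("t",t)):
    h=cv2.cvtColor(c["frame"],cv2.COLOR_RGB2HSV);k=cv2.inRange(h,(6,140,60),(20,255,255))
    N,l,st,ce=cv2.connectedComponentsWithStats(k)
    for i in range(1,N):
        if st[i,4]<40: continue
        p=onplane(c,*ce[i],.020)[:2];d=p-G
        if abs(d[0])<.3 and abs(d[1])<.3: print(n,st[i],ce[i].round(1),"xy@.02",p.round(4),"in green",(d@ex).round(4),(d@ey).round(4))
    k=cv2.inRange(h,(45,100,50),(85,255,255))
    N,l,st,ce=cv2.connectedComponentsWithStats(k);
    if n=="w": i=1+np.argmax(st[1:,4]);print("green",st[i],onplane(c,*ce[i],.01)[:2])
E
python3 look.py 2
```

```text
clock: 3.8
position: [0.6039, 0.0314, 0.0546]
ee_rot: [0.012, 1.0, 0.0, 0.0]
ft_force: [-0.7, 1.2, 11.8]
grip_width: 0.001
grasp_force: 5.6
clock: 4.72
position: [0.6037, 0.0315, 0.1724]
ee_rot: [0.012, 1.0, 0.0, 0.0]
ft_force: [0.1, 0.0, -1.5]
grip_width: -0.001
grasp_force: 0.0
[0.60367025 0.03146108 0.17243163] 4.7167
w [ 261   67   36   39 1042] [279.  86.] xy@.02 [0.4977 0.0339] in green 0.002 -0.0723
w [261 126  36  36 953] [278.1 143.3] xy@.02 [0.5483 0.0319] in green 0.0527 -0.0731
green [ 320   47   73   75 5021] [0.49630662 0.10518867]
```

View pics/w2.png

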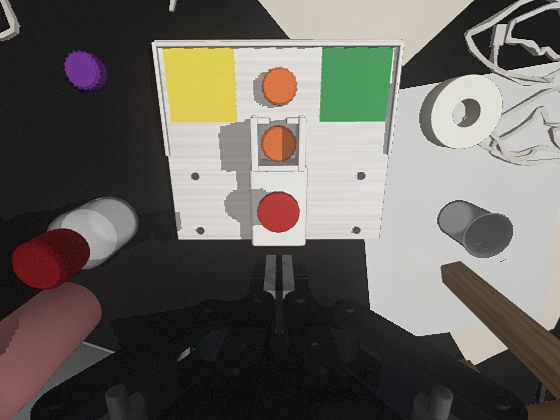

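The press worked: one cap lies flat at (279,86), world (0.497, 0.034). The plunger is up and a cap is still in the magazine at (278,143). Next I go to the yellow side of the cap and lower beside it.

```bash
python3 -m inch '[{"slide":[-0.035,-0.017,0],"yaw":0},{"slide":[-0.07,-0.034,0],"yaw":0},{"slide":[-0.107,-0.051,0],"yaw":0},{"slide":[-0.107,-0.051,-0.03],"yaw":0},{"slide":[-0.107,-0.051,-0.06],"yaw":0},{"slide":[-0.107,-0.051,-0.09],"yaw":0},{"slide":[-0.107,-0.051,-0.115],"yaw":0},{"slide":[-0.107,-0.051,-0.13],"yaw":0},{"slide":[-0.107,-0.051,-0.14],"yaw":0},{"slide":[-0.107,-0.051,-0.1465],"yaw":0},{"slide":[-0.107,-0.051,-0.1465],"yaw":0},{"slide":[-0.107,-0.051,-0.1465],"yaw":0}]'
python3 look.py 3
```

```text
clock: 5.82
position: [0.497, -0.0196, 0.0261]
ee_rot: [0.012, 1.0, -0.0, -0.0]
ft_force: [1.1, -0.0, -0.2]
grip_width: 0.001
grasp_force: 0.0
[ 0.49698922 -0.01956859  0.02605668] 5.8167
w [ 347  241   65   60 2565] [380.  272.5] xy@.02 [0.4984 0.0346] in green 0.0027 -0.0716
green [  434   210   126    99 10939] [0.49715071 0.10481731]
t [294 201  13  16 151] [299.8 208. ] xy@.02 [0.5502 0.0318] in green 0.0545 -0.0731
t [293 225  14  13 110] [298.6 232.1] xy@.02 [0.4948 0.0361] in green -0.001 -0.0702
```

View pics/w3.png

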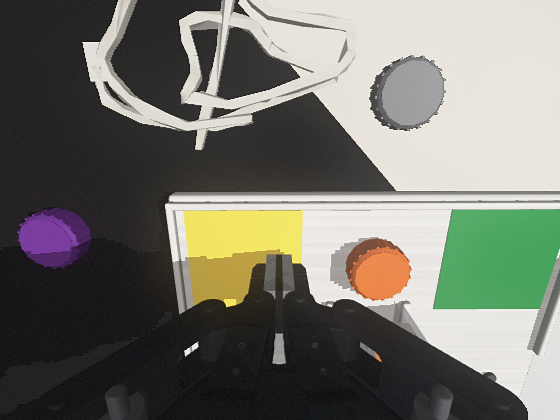

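The tool stands 4 mm above the deck on the yellow side, in line with the cap at (380,272). Pushing towards +y, with a check partway.

```bash
python3 -m inch '[{"slide":[0,0.01,0],"yaw":0},{"slide":[0,0.016,0],"yaw":0},{"slide":[0,0.02,0],"yaw":0},{"slide":[0,0.024,0],"yaw":0},{"slide":[0,0.028,0],"yaw":0},{"slide":[0,0.032,0],"yaw":0},{"slide":[0,0.036,0],"yaw":0},{"slide":[0,0.04,0],"yaw":0},{"slide":[0,0.044,0],"yaw":0},{"slide":[0,0.048,0],"yaw":0},{"slide":[0,0.052,0],"yaw":0},{"slide":[0,0.056,0],"yaw":0},{"slide":[0,0.06,0],"yaw":0},{"slide":[0,0.06,0],"yaw":0}]'
python3 look.py 4
```

```text
clock: 7.08
position: [0.4968, 0.0415, 0.0258]
ee_rot: [0.012, 1.0, 0.0, -0.0]
ft_force: [0.1, 0.1, 0.7]
grip_width: 0.003
grasp_force: 0.0
[0.49680814 0.04154667 0.02578355] 7.0833
w [ 301  241   61   62 2744] [331.2 270.9] xy@.02 [0.4964 0.0692] in green -0.0001 -0.037
w [272 338   5  26  51] [274.3 353.9] xy@.02 [0.5518 0.0371] in green 0.056 -0.0678
green [ 336  213  121   99 9512] [0.49472245 0.10919387]
```

The cap is moving straight. It sits 28 mm ahead of the TCP and has 37 mm to go.

```bash
python3 -m inch '[{"slide":[0,0.004,0],"yaw":0},{"slide":[0,0.008,0],"yaw":0},{"slide":[0,0.012,0],"yaw":0},{"slide":[0,0.016,0],"yaw":0},{"slide":[0,0.02,0],"yaw":0},{"slide":[0,0.024,0],"yaw":0},{"slide":[0,0.028,0],"yaw":0},{"slide":[0,0.031,0],"yaw":0},{"slide":[0,0.034,0],"yaw":0},{"slide":[0,0.036,0],"yaw":0},{"slide":[0,0.036,0],"yaw":0}]'
python3 -m inch '[{"slide":[0,-0.005,0],"yaw":0},{"slide":[0,-0.015,0],"yaw":0},{"slide":[0,-0.02,0.02],"yaw":0},{"slide":[0,-0.02,0.05],"yaw":0},{"slide":[0,-0.02,0.08],"yaw":0},{"slide":[0,-0.02,0.11],"yaw":0},{"slide":[0,-0.02,0.14],"yaw":0},{"slide":[0.02,-0.02,0.15],"yaw":0},{"slide":[0.05,-0.02,0.15],"yaw":0},{"slide":[0.05,-0.02,0.15],"yaw":0},{"slide":[0.05,-0.02,0.15],"yaw":0}]'
python3 look.py 5
```

```text
clock: 8.1
position: [0.4968, 0.077, 0.0258]
ee_rot: [0.012, 1.0, 0.0, -0.0]
ft_force: [0.1, -0.1, 1.2]
grip_width: 0.002
grasp_force: 0.0
clock: 9.02
position: [0.5474, 0.055, 0.1754]
ee_rot: [0.013, 1.0, -0.0, -0.0]
ft_force: [0.3, -0.4, -0.7]
grip_width: 0.002
grasp_force: 0.0
[0.54740643 0.05496291 0.17541281] 9.0167
w [312 131  34  35 862] [328.6 147.8] xy@.02 [0.4979 0.1043] in green 0.0004 -0.0019
w [240 186  33  33 766] [255.6 202.9] xy@.02 [0.5519 0.0303] in green 0.0563 -0.0745
green [ 296  114   66   65 3005] [0.49603261 0.10554524]
t [261 225  13  14 150] [267.4 231.5] xy@.02 [0.4976 0.106 ] in green 0.0001 -0.0002
```

View pics/w5.png

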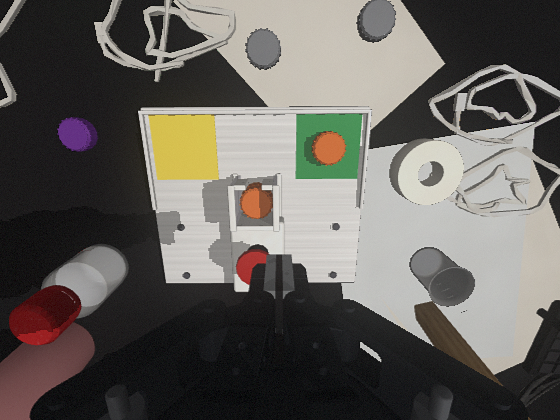

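The cap at (329,148) lies flat in the middle of the green square, about 2 mm off centre at most. The arm is clear and nothing else has moved.

```bash
python3 -c "
from workcell import *
print(hand_in())"
```

```text
the job is handed in; nothing more can be done
None
```

I pressed the plunger once and pushed the single dispensed cap to within about 2 mm of the green square's centre; the bottle, label roll and beaker look undisturbed, and the job is handed in, with no verdict returned.

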